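# Switch on the water-bath heater at its locking toggle

## Robot

A 6-joint arm with a two-finger parallel gripper is mounted at the origin on the work surface. World frame = base frame: x ahead of the robot, y to its left, z up, the work surface at z = 0. Lengths are in m, angles in rad, forces in N, time in s.
With the tool pointing down it reaches from about 0.225 to 0.875 m from the base axis. Payload 3.4 kg.
Tool frame: the origin (TCP) lies at the very end of the fingers, on their centre line; the grasp point (between the pads) lies 19 mm behind it (manip.grasp_offset is the distance from the TCP to the grasp point, in m); x points along the fingers, y is the direction in which the jaws open and shut, and the axes are right-handed (so a half turn about x gives the same grasp; the last joint's range is limited). The gripper opens to 85 mm and grips with 20 to 120 N. Pads are 22 mm wide; open, the fingers measure 114 mm over their backs; the gripper's body (76 mm by 85 mm) begins 54 mm behind the grasp point. The pads swing forward as they close: fully open they stand 13 mm farther back than shut.
Start: joints at [-1.411, 0.276, 1.505, -0, 1.361, -0.121], TCP at [0.159, -0.553, 0.231] pointing down, gripper open.
Joint ranges: [-2.89, 2.89], [-0.75, 2.08], [0.22, 2.7], [-1.18, 4.32], [0.11, 2.71], [-2.7, 2.7]. Speed limits (rad/s): [2.57, 2.57, 3.14, 3.14, 3.14, 3.14].

## Interface

Orientations are given as a unit quaternion [w, x, y, z].
In Python, from rig import manip gives the robot as it stands.
- The arm moves only by the tool step_arm, never from a script. Its argument "increments" is a list of rows, each an object with "grip": the opening, from 0 (shut) to 1 (fully open); "delta_pos": the shift along the world's x, y, z in m, a list of three; "twist": the turn about the world's z in degrees. A call has 1 to 10 rows; each row shifts and turns the commanded pose from where the row before left it; what a row does not reach is not made up. A row lasts 1/12 s, in which the tool goes at most 41.7 mm and 7.16 degrees, less where a joint would pass 70% of its speed; a pose out of reach is approached as far as the arm can. A call with a gripper value outside its range is refused whole. The fingers move at their own pace and stop on an object; "force" is the grip in N (left out, the last holds). Time passes only in rows, so rows that do not move let the fingers close. It gives the time, the measured TCP pose, the force and the opening at its end, in the units of the state.
- manip.get_state(): the state, without advancing time (a new reading comes with each control period).
- manip.get_image(name): name is "side" or "top"; returns a dict with "img" (400x640x3 uint8, red, green, blue), "fx", "fy", "cx", "cy" (pixels), "rvec" (rotation vector, rad) and "tvec" (3), from world to camera coordinates, as OpenCV has them. Camera axes: x right, y down, z forward; pixel columns grow to the right and rows downward; lengths in m; the calibration is good to about 2 mm. A picture is of the moment at which its call begins. There is no depth.
- manip.sign_off(): hands the job in, once; it reports no verdict.
The state is a dict: "clock": time; "qpos": joint angles; "qd": joint speeds; "effort": joint torques, N m; "position": TCP position; "ee_rot": TCP orientation; "contact_force": force on the tool from outside, world axes, zero at the start; "moment": the same for the moment, N m; "width": finger opening in m.
Only numpy, scipy, OpenCV 4.12 (cv2) and the standard library are available. Lean on these libraries where they do the work, as an engineer would, in place of code of your own. Each camera call takes 0.05 s, during which the arm holds its last target. There are 200 camera calls.

## Task

Switch on the water-bath heater at the bench switch with the yellow collar: lift the yellow collar up along its lever until it is clear of the steel gate, flip the lever fully over to its other side, then let go so that the collar drops back down and locks the lever there. Leave the lever of the blue-collared pump switch where it is.

Things in the scene. Friction and masses are not known exactly. Their poses are not given: they have to be found in the camera images.
- heater_switch: White box, blue top plate, 120 (x) x 90 (y) x 50 mm high, fixed to the bench; its steel lever carries a YELLOW block collar. Origin: centre of its underside, z up. The lever's hinge runs along the box's y axis, 45 mm above the origin. On top a black dot marks the -x (off) side, a green dot the +x (on) side. A steel gate (two cheeks within 13 mm in y of the lever) rises to 90 mm above the bench.
- heater_lever (a joint): Lever angle, rad: 0 = off, leaning 0.4 from upright to the box's -x; 0.4 = upright; 0.8 = on, leaning 0.4 to +x, at its stop. Starts at 0 to 0.04. With the collar down the gate holds it within about 0.1 of either end. Light friction (1 N at the collar): stays where it is left. The lever is an 8 mm rod with a black cap, 16 mm wide, ending 99 mm from the hinge.
- heater_collar (a joint): Lift of the yellow collar along the lever, m: 0 = down, 0.014 = top stop. Spring: pulls down 3 N when down, 5 N at the top. Its cross-pin clears the gate from 0.009 and drops in the other notch if released with the lever past 0.72. Collar: 26 mm along the swing, 30 mm long, down it spans 46 to 76 mm from the hinge; pinch its flat sides, 32 mm apart, facing the box's +y and -y.
- pump_lever (a joint): Angle of the lever of the pump's switch, an identical box and lever but with a BLUE collar; 0 = off. A bystander that must stay off.
There are look-alikes about, which are no part of the job. What is shaped like the heater_switch but orange is not meant.

How it is judged:
By the outcome, as a careful person would: the job done as asked, in the order asked, and still so for the second after the job is handed in, with the robot touching nothing.
It also fails if it takes over 32 s, if anything falls off the work surface, if the arm or the gripper's body presses on something with over 40 N, if the wrist force passes 120 N, or if a joint passes its speed limit or range.

## Working session

There is one attempt and no reset: what is moved stays moved. The work goes in short steps, Python scripts to look and compute and a tool call to move; the robot and the scene stay as the last step left them, time stands still between calls to the robot, and variables do not carry over. Pictures are saved under pics/ and viewed, about 8 in all and at most 12, crops included, and the job is handed in when it is done.

Besides the shell and the picture viewer there is one more tool, called after "Request:" in YAML: its name, and indented under it one key for each argument. step_arm: Moves the arm, as the interface text tells. Its arguments: {"type":"object","properties":{"increments":{"type":"array"},"force":{"type":"number"}},"required":["increments"]}

```bash
mkdir -p pics; ls
cat > h.py <<'E'
import numpy as np, cv2
from rig import manip
def grab(n,f):
    d=manip.get_image(n); cv2.imwrite('pics/'+f,d['img'][:,:,::-1]); return d
def ray(d,u,v):
    R=cv2.Rodrigues(np.array(d['rvec'],float))[0]; c=-R.T@np.array(d['tvec'],float)
    r=R.T@np.array([(u-d['cx'])/d['fx'],(v-d['cy'])/d['fy'],1]); return c,r
def onz(d,u,v,z):
    c,r=ray(d,u,v); return c+r*(z-c[2])/r[2]
def tri(d1,p1,d2,p2):
    c1,r1=ray(d1,*p1); c2,r2=ray(d2,*p2)
    s=np.linalg.lstsq(np.c_[r1,-r2],c2-c1,rcond=None)[0]
    a=c1+r1*s[0]; b=c2+r2*s[1]; return (a+b)/2,np.linalg.norm(a-b)
E
python3 - <<'E'
from h import *
for n in('top','side'):
    d=grab(n,n+'0.png'); c,r=ray(d,320,200); print(n,c,r,d['fx'])
s=manip.get_state(); print(s)
E
```

```text
pics
top [ 0.42208493 -0.05571231  0.91485148] [ 0.0580786  -0.02089482 -0.99818379] 405.5517231986482
side [ 0.29027016 -0.7509186   0.55959465] [ 0.21403073  0.80535272 -0.55301721] 399.79472065607445
{'clock': 0.1, 'qpos': array([-1.41098182e+00,  2.76563472e-01,  1.50600434e+00,  5.01334052e-06,
        1.36075226e+00, -1.20982842e-01]), 'qd': array([ 0.00083386, -0.00081422, -0.00239867,  0.00090053,  0.00133416,
       -0.00012708]), 'effort': array([ 1.27304695e-03, -4.17698979e+01, -2.46405047e+01, -2.67325195e-04,
        5.77625455e-03,  6.45958806e-06]), 'position': array([ 0.15927337, -0.55199604,  0.23050903]), 'ee_rot': array([-0.09833996, -0.70013872, -0.09956127,  0.70015897]), 'contact_force': array([-0.07844127,  0.06571519, -0.30750917]), 'moment': array([0.0293726 , 0.01373625, 0.00866104]), 'width': 0.08536467998609806}
```

View pics/top0.png

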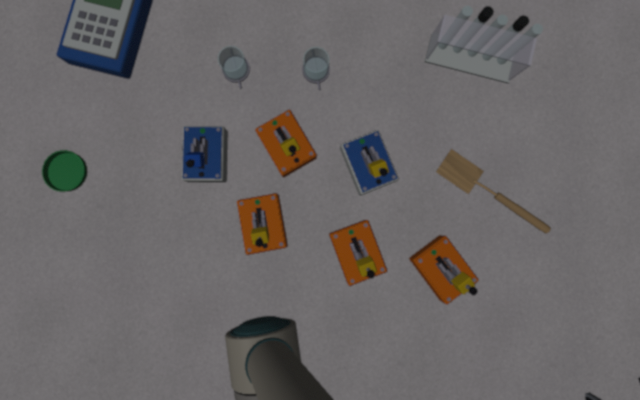

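View pics/side0.png

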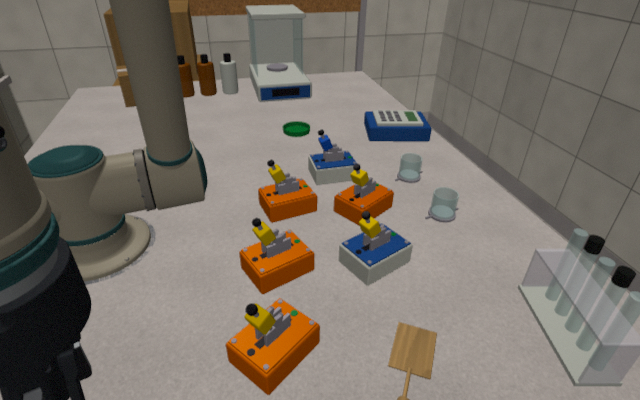

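The heater switch is the blue-topped one with the yellow collar, at top view ≈(370,160) and side view ≈(375,250). The pump is at top view ≈(204,153). The orange boxes are decoys. Next I'll measure the heater plate, dots and cap.

Run:
```python
from h import *
t=manip.get_image('top'); s=manip.get_image('side')
def comp(m,near):
    n,l,st,c=cv2.connectedComponentsWithStats(m.astype(np.uint8))
    return [(st[i,4],c[i].round(1)) for i in range(1,n) if st[i,4]>5 and abs(c[i]-near).max()<45]
h=cv2.cvtColor(t['img'],cv2.COLOR_RGB2HSV)
roi=np.zeros(h.shape[:2],bool); roi[115:205,330:410]=1
bl=(h[...,0]>100)&(h[...,0]<130)&(h[...,1]>120)&roi
cn=np.vstack([c for c in cv2.findContours(bl.astype(np.uint8),0,2)[0] if cv2.contourArea(c)>30])
w=np.array([onz(t,*p[0],.05)[:2] for p in cn],np.float32)
r=cv2.minAreaRect(w*1000); print('plate',r); print(cv2.boxPoints(r))
for n,d,near in(('top',t,(370,160)),('side',s,(375,245))):
    h=cv2.cvtColor(d['img'],cv2.COLOR_RGB2HSV)
    print(n,'yel',comp((h[...,0]>20)&(h[...,0]<34)&(h[...,1]>150)&(h[...,2]>60),near),'grn',comp((h[...,0]>45)&(h[...,0]<85)&(h[...,1]>100),near),'blk',comp(h[...,2]<30,near))
a=cv2.resize(t['img'][110:210,320:420],(600,600),interpolation=2); b=cv2.resize(s['img'][200:290,330:420],(600,600),interpolation=2)
cv2.imwrite('pics/c1.png',cv2.resize(np.hstack([a,b]),(800,400))[:,:,::-1])
```

```text
plate ((558.0843505859375, -180.06654357910156), (108.4078369140625, 78.44373321533203), 22.739337921142578)
[[ 492.93277 -164.84523]
 [ 523.25433 -237.19176]
 [ 623.23596 -195.28786]
 [ 592.91437 -122.94133]]
top yel [(np.int32(180), array([377. , 167.1]))] grn [(np.int32(15), array([361.5, 140.9]))] blk [(np.int32(25), array([383.2, 171.6]))]
side yel [(np.int32(289), array([369.8, 226.7]))] grn [(np.int32(17), array([392.9, 233.4]))] blk [(np.int32(18), array([366.3, 216.6])), (np.int32(19), array([366.1, 247.1])), (np.int32(8), array([358.5, 251.5]))]
```

View pics/c1.png

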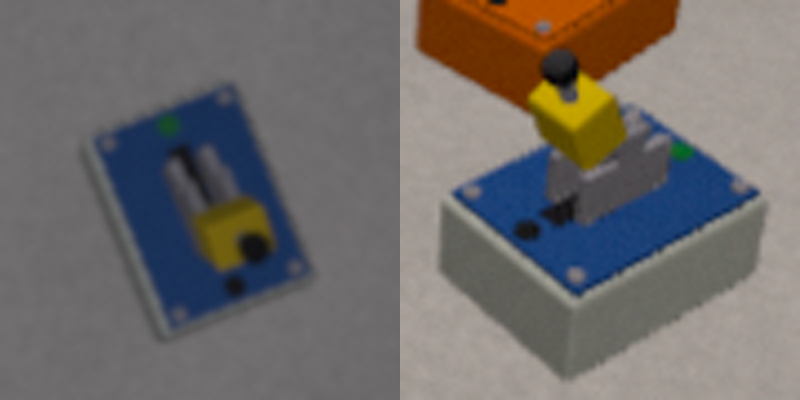

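The crop shows the black dot at top view ≈(378.5,181.5), the green dot at (361.5,141), and the cap at (383,171.6) in the top view and (366.5,216) in the side view. The lever leans toward black, so it's off. Next is a cross-check and the waypoints.

```bash
cat > g.py <<'E'
from h import *
C=np.array([.558,-.180]); yaw=np.radians(22.7)
def pt(r,th,side=0):
    """world point r along lever, lever angle th (0 off)"""
    a=th-.4; e=np.array([np.cos(yaw),np.sin(yaw)]); n=np.array([-e[1],e[0]])
    return np.r_[C+e*r*np.sin(a)+n*side,.045+r*np.cos(a)]
E
python3 - <<'E'
from g import *
t=manip.get_image('top'); s=manip.get_image('side')
G=onz(t,361.5,140.9,.05); B=onz(t,378.5,181.5,.05)
G2=onz(s,392.9,233.4,.05); B2=onz(s,358.5,251.5,.05)
print('top',G,B,(G+B)/2,np.degrees(np.arctan2(*(G-B)[1::-1])))
print('side',G2,B2,(G2+B2)/2,np.degrees(np.arctan2(*(G2-B2)[1::-1])))
print('cap',tri(t,(383.2,171.6),s,(366.4,216.2)),pt(.093,0),pt(.093,.04))
print('yel',tri(t,(377,167.1),s,(369.8,226.7)),pt(.061,0))
from scipy.spatial.transform import Rotation as R
q=manip.get_state()['ee_rot']; M=R.from_quat(np.r_[q[1:],q[0]]).as_matrix(); print(M.round(3))
print('jaw ang',np.degrees(np.arctan2(M[1,1],M[0,1])))
for th,l in((0,0),(0,.012),(.2,.012),(.4,.012),(.6,.012),(.8,.012)): print(th,l,pt(.061+l,th).round(4))
E
```

```text
top [ 0.60153539 -0.16185403  0.05      ] [ 0.51394513 -0.19890884  0.05      ] [ 0.55774026 -0.18038143  0.05      ] 22.930651990969828
side [ 0.60280588 -0.16232273  0.05      ] [ 0.51563374 -0.19965041  0.05      ] [ 0.55921981 -0.18098657  0.05      ] 23.180925851479
cap (array([ 0.52591356, -0.19520137,  0.12910626]), np.float64(0.0016502008853751303)) [ 0.52458945 -0.19397594  0.13065867] [ 0.52777626 -0.19264286  0.1320384 ]
yel (array([ 0.53857019, -0.18800004,  0.09741669]), np.float64(0.0005734200368716811)) [ 0.53608555 -0.18916701  0.10118472]
[[-0.     0.277 -0.961]
 [ 0.001 -0.961 -0.277]
 [-1.    -0.001 -0.   ]]
jaw ang -73.91125590019273
0 0 [ 0.5361 -0.1892  0.1012]
0 0.012 [ 0.5318 -0.191   0.1122]
0.2 0.012 [ 0.5446 -0.1856  0.1165]
0.4 0.012 [ 0.558 -0.18   0.118]
0.6 0.012 [ 0.5714 -0.1744  0.1165]
0.8 0.012 [ 0.5842 -0.169   0.1122]
```

Request:
step_arm:
  increments:
    - {"grip": 1,"delta_pos": [0.02,0.019,0],"twist": 0.7}
    - {"grip": 1,"delta_pos": [0.02,0.019,0],"twist": 0.7}
    - {"grip": 1,"delta_pos": [0.02,0.019,0],"twist": 0.7}
    - {"grip": 1,"delta_pos": [0.02,0.019,0],"twist": 0.7}
    - {"grip": 1,"delta_pos": [0.02,0.019,0],"twist": 0.7}
    - {"grip": 1,"delta_pos": [0.02,0.019,0],"twist": 0.7}
    - {"grip": 1,"delta_pos": [0.02,0.019,0],"twist": 0.7}
    - {"grip": 1,"delta_pos": [0.02,0.019,0],"twist": 0.7}
    - {"grip": 1,"delta_pos": [0.02,0.019,0],"twist": 0.7}
    - {"grip": 1,"delta_pos": [0.02,0.019,0],"twist": 0.6}

```text
clock: 1.13
position: [0.3601, -0.3614, 0.2314]
ee_rot: [0.141, 0.693, 0.141, -0.693]
contact_force: [0.8, -0.1, 1.0]
width: 0.0851
```

Request:
step_arm:
  increments:
    - {"grip": 1,"delta_pos": [0.02,0.019,0]}
    - {"grip": 1,"delta_pos": [0.02,0.019,0]}
    - {"grip": 1,"delta_pos": [0.02,0.019,0]}
    - {"grip": 1,"delta_pos": [0.02,0.019,0]}
    - {"grip": 1,"delta_pos": [0.02,0.019,0]}
    - {"grip": 1,"delta_pos": [0.02,0.019,0]}
    - {"grip": 1,"delta_pos": [0.02,0.019,0]}
    - {"grip": 1,"delta_pos": [0.02,0.019,0]}
    - {"grip": 1,"delta_pos": [0.019,0.019,0]}
    - {"grip": 1,"delta_pos": [0,0,0]}

```text
schema error: expected keys grip, delta_pos, twist
```

Request:
step_arm:
  increments:
    - {"grip": 1,"delta_pos": [0.0195,0.019,0],"twist": 0}
    - {"grip": 1,"delta_pos": [0.0195,0.019,0],"twist": 0}
    - {"grip": 1,"delta_pos": [0.0195,0.019,0],"twist": 0}
    - {"grip": 1,"delta_pos": [0.0195,0.019,0],"twist": 0}
    - {"grip": 1,"delta_pos": [0.0195,0.019,0],"twist": 0}
    - {"grip": 1,"delta_pos": [0.0195,0.019,0],"twist": 0}
    - {"grip": 1,"delta_pos": [0.0195,0.019,0],"twist": 0}
    - {"grip": 1,"delta_pos": [0.0195,0.019,0],"twist": 0}
    - {"grip": 1,"delta_pos": [0.0195,0.019,0],"twist": 0}
    - {"grip": 1,"delta_pos": [0,0,0],"twist": 0}

```text
clock: 1.97
position: [0.5381, -0.1882, 0.2312]
ee_rot: [0.142, 0.694, 0.143, -0.692]
contact_force: [-0.1, -0.2, -0.4]
width: 0.0854
```

Request:
step_arm:
  increments:
    - {"grip": 1,"delta_pos": [0,-0.001,-0.02],"twist": 0}
    - {"grip": 1,"delta_pos": [0,0,-0.02],"twist": 0}
    - {"grip": 1,"delta_pos": [0,0,-0.02],"twist": 0}
    - {"grip": 1,"delta_pos": [0,0,-0.02],"twist": 0}
    - {"grip": 1,"delta_pos": [0,0,-0.02],"twist": 0}
    - {"grip": 1,"delta_pos": [0,0,-0.02],"twist": 0}
    - {"grip": 1,"delta_pos": [0,0,-0.015],"twist": 0}
    - {"grip": 1,"delta_pos": [0,0,-0.01],"twist": 0}
    - {"grip": 1,"delta_pos": [0,0,-0.007],"twist": 0}
    - {"grip": 1,"delta_pos": [0,0,0],"twist": 0}

```text
clock: 2.8
position: [0.534, -0.1924, 0.0781]
ee_rot: [-0.14, -0.692, -0.141, 0.694]
contact_force: [-0.1, 0.4, 0.1]
width: 0.0855
```

Run:
```python
from h import *
print(manip.get_state()['position'])
s=manip.get_image('side'); t=manip.get_image('top')
a=cv2.resize(t['img'][100:220,310:430],(400,400),interpolation=2); b=cv2.resize(s['img'][180:300,320:440],(400,400),interpolation=2)
cv2.imwrite('pics/c2.png',np.hstack([a,b])[:,:,::-1])
```

```text
[ 0.53396084 -0.19236138  0.0781023 ]
```

View pics/c2.png

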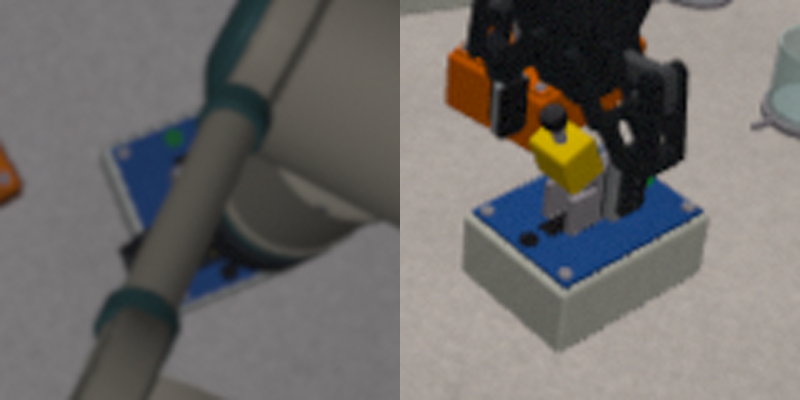

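The side crop shows the two fingers straddling the yellow collar: finger pads at ≈(510,110) and (625,190), collar at (565,160). I'll centre by about 4 mm and close gently.

Request:
step_arm:
  increments:
    - {"grip": 1,"delta_pos": [0.0035,0.003,0],"twist": 0}
    - {"grip": 1,"delta_pos": [0,0,0],"twist": 0}
    - {"grip": 1,"delta_pos": [0,0,0],"twist": 0}

```text
clock: 3.15
position: [0.5391, -0.1896, 0.0802]
ee_rot: [0.141, 0.693, 0.141, -0.692]
contact_force: [0.1, 0.4, -0.4]
width: 0.085
```

Request:
step_arm:
  increments:
    - {"grip": 0.3,"delta_pos": [0,0,0],"twist": 0}
    - {"grip": 0.3,"delta_pos": [0,0,0],"twist": 0}
    - {"grip": 0.3,"delta_pos": [0,0,0],"twist": 0}
    - {"grip": 0.3,"delta_pos": [0,0,0],"twist": 0}
    - {"grip": 0.3,"delta_pos": [0,0,0],"twist": 0}
    - {"grip": 0.3,"delta_pos": [0,0,0],"twist": 0}
    - {"grip": 0.3,"delta_pos": [0,0,0],"twist": 0}
    - {"grip": 0.3,"delta_pos": [0,0,0],"twist": 0}
    - {"grip": 0.3,"delta_pos": [0,0,0],"twist": 0}
  force: 40

```text
clock: 3.9
position: [0.5383, -0.1896, 0.0795]
ee_rot: [-0.141, -0.693, -0.141, 0.693]
contact_force: [-1.9, 0.3, 2.4]
width: 0.0314
```

Request:
step_arm:
  increments:
    - {"grip": 0.2,"delta_pos": [-0.0011,-0.0005,0.003],"twist": 0}
    - {"grip": 0.2,"delta_pos": [-0.0011,-0.0005,0.003],"twist": 0}
    - {"grip": 0.2,"delta_pos": [-0.0011,-0.0005,0.003],"twist": 0}
    - {"grip": 0.2,"delta_pos": [-0.0011,-0.0005,0.003],"twist": 0}
    - {"grip": 0.2,"delta_pos": [0,0,0],"twist": 0}
    - {"grip": 0.2,"delta_pos": [0,0,0],"twist": 0}
    - {"grip": 0.2,"delta_pos": [0,0,0],"twist": 0}
  force: 50

```text
clock: 4.48
position: [0.5339, -0.1914, 0.0912]
ee_rot: [-0.141, -0.693, -0.141, 0.693]
contact_force: [1.8, -0.3, -6.0]
width: 0.0314
```

Run:
```python
from h import *
st=manip.get_state();print(st['position'],st['contact_force'],st['width'])
s=manip.get_image('side')
cv2.imwrite('pics/c3.png',cv2.resize(s['img'][180:300,320:440],(500,500),interpolation=2)[:,:,::-1])
```

```text
[ 0.53389517 -0.19144504  0.09115189] [ 1.81869209 -0.31914164 -5.97261537] 0.03143497086913137
```

View pics/c3.png

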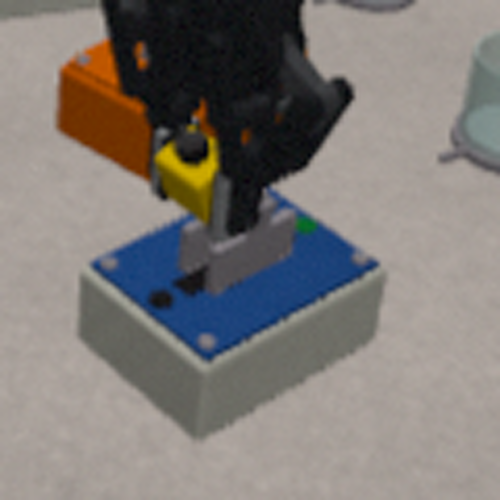

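The collar is up against the cap at crop ≈(190,165), and its bottom is clear of the gate. The −6 N reading matches the spring. Now I'll swing it along the arc in 10 rows of 0.08 rad.

Request:
step_arm:
  increments:
    - {"grip": 0.2,"delta_pos": [0.0051,0.0021,0.0019],"twist": 0}
    - {"grip": 0.2,"delta_pos": [0.0052,0.0022,0.0015],"twist": 0}
    - {"grip": 0.2,"delta_pos": [0.0053,0.0022,0.001],"twist": 0}
    - {"grip": 0.2,"delta_pos": [0.0053,0.0023,0.0006],"twist": 0}
    - {"grip": 0.2,"delta_pos": [0.0054,0.0023,0.0001],"twist": 0}
    - {"grip": 0.2,"delta_pos": [0,0,0],"twist": 0}
    - {"grip": 0.2,"delta_pos": [0,0,0],"twist": 0}

```text
clock: 5.12
position: [0.558, -0.1812, 0.0955]
ee_rot: [-0.141, -0.691, -0.141, 0.695]
contact_force: [-2.9, -4.7, -4.8]
width: 0.0317
```

Request:
step_arm:
  increments:
    - {"grip": 0.2,"delta_pos": [0.0054,0.0023,-0.0003],"twist": 0}
    - {"grip": 0.2,"delta_pos": [0.0053,0.0023,-0.0008],"twist": 0}
    - {"grip": 0.2,"delta_pos": [0.0052,0.0022,-0.0013],"twist": 0}
    - {"grip": 0.2,"delta_pos": [0.0051,0.0022,-0.0017],"twist": 0}
    - {"grip": 0.2,"delta_pos": [0.005,0.0021,-0.0022],"twist": 0}
    - {"grip": 0.2,"delta_pos": [0.0015,0.0006,-0.0005],"twist": 0}
    - {"grip": 0.2,"delta_pos": [0,0,0],"twist": 0}
    - {"grip": 0.2,"delta_pos": [0,0,0],"twist": 0}

```text
clock: 5.78
position: [0.585, -0.1699, 0.089]
ee_rot: [-0.142, -0.69, -0.141, 0.695]
contact_force: [-4.6, -5.0, -2.3]
width: 0.0315
```

Run:
```python
from h import *
st=manip.get_state();print(st['position'],st['contact_force'],st['width'])
s=manip.get_image('side')
cv2.imwrite('pics/c4.png',cv2.resize(s['img'][180:300,320:440],(500,500),interpolation=2)[:,:,::-1])
```

```text
[ 0.58499487 -0.1698556   0.08903196] [-4.63790903 -5.01375821 -2.27210681] 0.031466982334584774
```

View pics/c4.png

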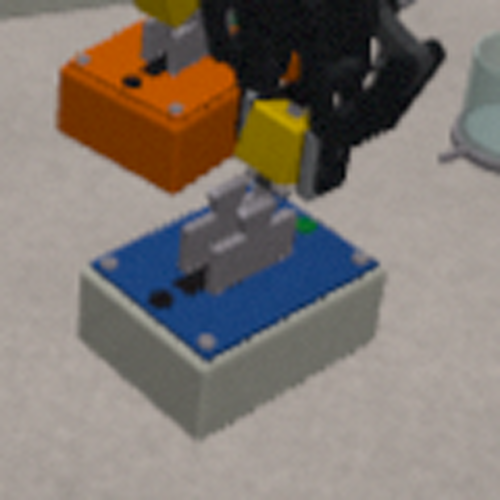

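The lever now leans to the green side, with the collar still held high at crop ≈(275,145). The −6 N along the swing suggests it's at the stop. I'll push 2 mm more to confirm that.

Request:
step_arm:
  increments:
    - {"grip": 0.2,"delta_pos": [0.0018,0.0008,-0.0005],"twist": 0}
    - {"grip": 0.2,"delta_pos": [0,0,0],"twist": 0}
    - {"grip": 0.2,"delta_pos": [0,0,0],"twist": 0}

```text
clock: 6.08
position: [0.5864, -0.1693, 0.0886]
ee_rot: [-0.142, -0.69, -0.141, 0.696]
contact_force: [-5.4, -4.1, -1.7]
width: 0.0316
```

Request:
step_arm:
  increments:
    - {"grip": 0.2,"delta_pos": [0.0025,0.001,-0.001],"twist": 0}
    - {"grip": 0.2,"delta_pos": [0,0,0],"twist": 0}
    - {"grip": 0.2,"delta_pos": [0,0,0],"twist": 0}
    - {"grip": 0.2,"delta_pos": [0,0,0],"twist": 0}

```text
clock: 6.42
position: [0.5888, -0.1682, 0.0877]
ee_rot: [-0.142, -0.69, -0.141, 0.696]
contact_force: [-5.5, -5.2, -2.1]
width: 0.0315
```

Request:
step_arm:
  increments:
    - {"grip": 0.2,"delta_pos": [0.0025,0.001,-0.001],"twist": 0}
    - {"grip": 0.2,"delta_pos": [0,0,0],"twist": 0}
    - {"grip": 0.2,"delta_pos": [0,0,0],"twist": 0}
    - {"grip": 0.2,"delta_pos": [0,0,0],"twist": 0}

```text
clock: 6.75
position: [0.5885, -0.1683, 0.0866]
ee_rot: [-0.142, -0.688, -0.141, 0.698]
contact_force: [-11.0, -8.0, 1.8]
width: 0.0316
```

Run:
```python
from h import *
s=manip.get_image('side')
cv2.imwrite('pics/c5.png',cv2.resize(s['img'][180:300,320:440],(600,600),interpolation=2)[:,:,::-1])
```

```text
(no output)
```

View pics/c5.png

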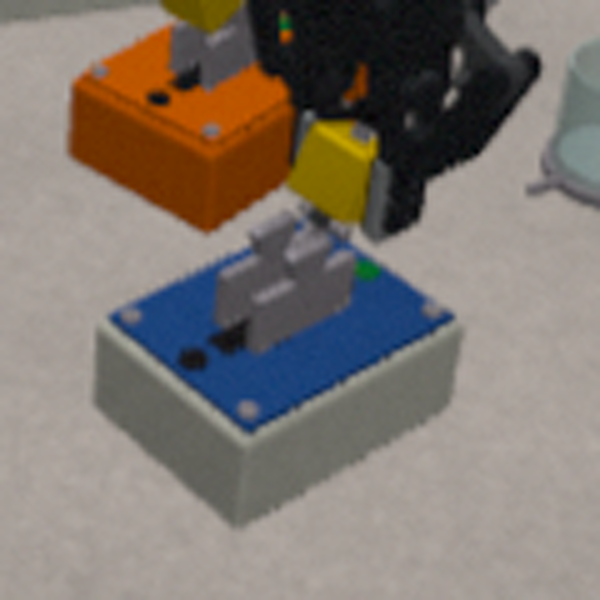

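The position has stopped advancing and the resisting force has doubled to about 13 N, so the lever is at its stop. The collar is raised at crop ≈(335,170). Releasing.

Request:
step_arm:
  increments:
    - {"grip": 1,"delta_pos": [0,0,0],"twist": 0}
    - {"grip": 1,"delta_pos": [0,0,0],"twist": 0}
    - {"grip": 1,"delta_pos": [0,0,0],"twist": 0}
    - {"grip": 1,"delta_pos": [0,0,0],"twist": 0}
    - {"grip": 1,"delta_pos": [0,0,0],"twist": 0}
    - {"grip": 1,"delta_pos": [0,0,0],"twist": 0}
    - {"grip": 1,"delta_pos": [0,0,0],"twist": 0}
    - {"grip": 1,"delta_pos": [0,0,0],"twist": 0}

```text
clock: 7.47
position: [0.5946, -0.1658, 0.0871]
ee_rot: [0.141, 0.693, 0.141, -0.693]
contact_force: [0.8, 0.2, -0.1]
width: 0.0852
```

Request:
step_arm:
  increments:
    - {"grip": 1,"delta_pos": [0,0,0.01],"twist": 0}
    - {"grip": 1,"delta_pos": [0,0,0.015],"twist": 0}
    - {"grip": 1,"delta_pos": [0,0,0.02],"twist": 0}
    - {"grip": 1,"delta_pos": [0,0,0.02],"twist": 0}
    - {"grip": 1,"delta_pos": [0,0,0.02],"twist": 0}
    - {"grip": 1,"delta_pos": [0,0,0.02],"twist": 0}
    - {"grip": 1,"delta_pos": [0,0,0.02],"twist": 0}
    - {"grip": 1,"delta_pos": [-0.01,0,0.02],"twist": 0}
    - {"grip": 1,"delta_pos": [-0.02,-0.02,0.01],"twist": 0}
    - {"grip": 1,"delta_pos": [-0.02,-0.02,0],"twist": 0}

```text
clock: 8.3
position: [0.5459, -0.2062, 0.2461]
ee_rot: [0.143, 0.695, 0.14, -0.691]
contact_force: [-0.0, -0.5, 0.2]
width: 0.0853
```

Request:
step_arm:
  increments:
    - {"grip": 1,"delta_pos": [-0.02,-0.02,0],"twist": 0}
    - {"grip": 1,"delta_pos": [-0.02,-0.02,0],"twist": 0}
    - {"grip": 1,"delta_pos": [-0.02,-0.02,0],"twist": 0}
    - {"grip": 1,"delta_pos": [-0.02,-0.02,0],"twist": 0}
    - {"grip": 1,"delta_pos": [-0.02,-0.02,0],"twist": 0}
    - {"grip": 1,"delta_pos": [-0.02,-0.02,0],"twist": 0}
    - {"grip": 1,"delta_pos": [-0.02,-0.02,0],"twist": 0}
    - {"grip": 1,"delta_pos": [-0.02,-0.02,0],"twist": 0}
    - {"grip": 1,"delta_pos": [-0.02,-0.02,0],"twist": 0}
    - {"grip": 1,"delta_pos": [0,0,0],"twist": 0}

```text
clock: 9.13
position: [0.3613, -0.3894, 0.243]
ee_rot: [-0.141, -0.692, -0.138, 0.694]
contact_force: [-0.2, -0.2, -1.3]
width: 0.0856
```

Run:
```python
from g import *
s=manip.get_image('side'); t=manip.get_image('top')
a=cv2.resize(t['img'][100:220,310:430],(400,400),interpolation=2); b=cv2.resize(s['img'][180:300,320:440],(400,400),interpolation=2)
c=cv2.resize(s['img'][110:230,280:400],(400,400),interpolation=2); e=cv2.resize(t['img'][100:200,150:250],(400,400))
cv2.imwrite('pics/c6.png',cv2.resize(np.vstack([np.hstack([a,b]),np.hstack([e,c])]),(600,600))[:,:,::-1])
P=[]
for d,(u0,u1,v0,v1) in((t,(330,410,115,205)),(s,(330,430,195,285))):
    h=cv2.cvtColor(d['img'],cv2.COLOR_RGB2HSV)[v0:v1,u0:u1]
    y,x=np.nonzero((h[...,0]>20)&(h[...,0]<34)&(h[...,1]>150)&(h[...,2]>60)); P.append((x.mean()+u0,y.mean()+v0)); print(len(x),P[-1])
print(tri(t,P[0],s,P[1]),pt(.061,.8),pt(.073,.8)); print(manip.get_state()['clock'])
```

```text
211 (np.float64(368.92417061611377), np.float64(146.74881516587678))
313 (np.float64(387.03194888178916), np.float64(217.57188498402556))
(array([ 0.57995027, -0.17109901,  0.10001845]), np.float64(0.001206590888133999)) [ 0.57991445 -0.17083299  0.10118472] [ 0.58422549 -0.16902964  0.11223745]
9.2333
```

View pics/c6.png

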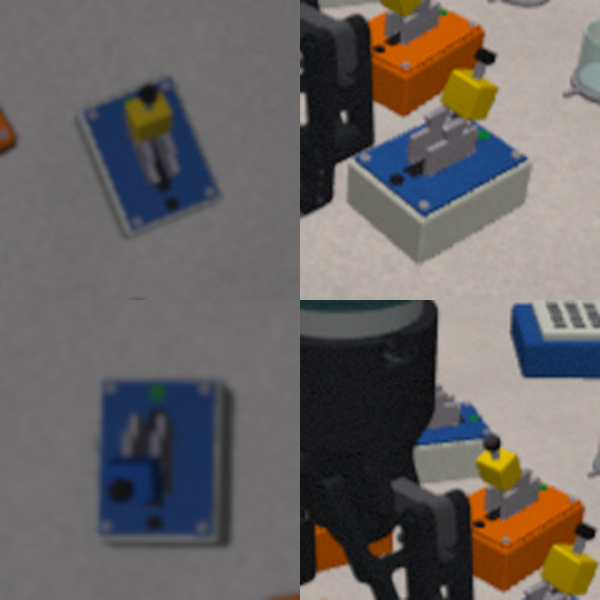

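The collar measures (0.580, −0.171, 0.100). That's within about 1.2 mm of the prediction for lever on with the collar down, and about 12 mm below the raised position. The picture shows the lever over to the green side with a gap between collar and cap. The pump lever is still on its black side, and the robot is clear. Handing in.

```bash
python3 -c "
from rig import manip
print(manip.sign_off())"
```

```text
the job is handed in; nothing more can be done
None
```

The water-bath heater is switched on and handed in at about 9.2 s of the 32 s limit. I pinched the yellow collar, lifted it about 13 mm along the lever, swung the lever to the green side until it met its stop, and released it.

**Heater:** the collar measured (0.580, −0.171, 0.100) m from the two cameras. The prediction for lever on, collar down was (0.580, −0.171, 0.101), and the raised position would be about 12 mm higher. The picture shows the gap between collar and cap again, so it has dropped back down.

**Pump and robot:** the pump lever still leans to its off side, and the gripper was well clear of everything at hand-in.

**Disagreement:** at the stop, the tool was about 3–4 mm past my computed position. I put this down to calibration and slip, and pushed on until the resisting force doubled to about 13 N. I did not tug the lever afterwards to test the lock.

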